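# Dose crimp connectors from the gated hopper into the tray

### The arm

A 6-joint arm with a two-finger parallel gripper is mounted at the origin on the work surface. World frame = base frame: x ahead of the robot, y to its left, z up, the work surface at z = 0. Lengths are in mm, angles in rad, forces in N, time in s.
With the tool pointing down it reaches from about 275 to 1000 mm from the base axis. Payload 8.4 kg.
Tool frame: the origin (TCP) lies at the very end of the fingers, on their centre line; the grasp point (between the pads) lies r.hold_point_z behind it (r.hold_point_z is the distance from the TCP to the grasp point, in mm); x points along the fingers, z is the direction in which the jaws open and shut, and the axes are right-handed (so a half turn about x gives the same grasp; the last joint's range is limited). The gripper opens to 85 mm and grips with 20 to 120 N. Pads are 22 mm wide; open, the fingers measure 114 mm over their backs; the gripper's body (76 mm by 85 mm) begins 54 mm behind the grasp point. The pads swing forward as they close: fully open they stand 13 mm farther back than shut.
Start: joints at [-1.199, 0.353, 1.633, -0, 1.155, -0.002], TCP at [228.221, -581.845, 231.281] pointing down, gripper open.
Joint ranges: [-2.63, 2.63], [-0.92, 2.1], [0.06, 2.66], [-1.3, 4.44], [0, 2.69], [-3.02, 3.02]. Speed limits (rad/s): [2.22, 2.22, 2.79, 3.14, 3.14, 3.14].

### API

Orientations are given as [roll, pitch, yaw] about the fixed x, y, z axes, in that order (R = Rz(yaw) Ry(pitch) Rx(roll)).
In Python, from rig import r gives the robot as it stands.
- The arm moves only by the tool jog_arm, never from a script. Its argument "series" is a list of rows, each a list of 7 numbers: the turn, a rotation vector about the tool's x, y, z in degrees, then the shift along the tool's x, y, z in cm, then the opening, from 0 (shut) to 1 (fully open). In form: [[wx, wy, wz, tx, ty, tz, fingers], ...]. A call has 1 to 20 rows; each row shifts and turns the commanded pose from where the row before left it, along the tool's axes as they then stand; what a row does not reach is not made up. A row lasts 1/10 s, in which the tool goes at most 50 mm and 8.59 degrees, less where a joint would pass 70% of its speed; a pose out of reach is approached as far as the arm can. A call with a gripper value outside its range is refused whole. The fingers move at their own pace and stop on an object; "force" is the grip in N (left out, the last holds). Time passes only in rows, so rows that do not move let the fingers close. It gives the time, the measured TCP pose, the force and the opening at its end, in the units of the state.
- r.sense(): the state, without advancing time (a new reading comes with each control period).
- r.grab_frame(name): name is "scene" or "top" or "wrist"; returns (picture, depth): 400x640x3 uint8, red, green, blue; 400x640 float32, mm along the optical axis (not along the pixel's ray), 0 where there is no reading.
- r.get_calibration(name): a dict with "mtx" (3x3 intrinsics, pixels), "dist" ([k1, k2, p1, p2, k3] as OpenCV has them; the pictures are not rectified), "position" and "rotation" of the camera in the world; the wrist camera has in their place "mount" (4x4, takes a point from camera to tool coordinates, whose origin is the TCP and whose axes are the tool frame's). Camera axes: x right, y down, z forward; pixel columns grow to the right and rows downward; lengths in mm; the calibration is good to about 2 mm. A picture is of the moment at which its call begins: read the wrist's pose just before it. get_calibration takes no time and is no camera call.
- r.sign_off(): hands the job in, once; it reports no verdict.
The state is a dict: "clock": time; "qpos": joint angles; "qvel": joint speeds; "joint_efforts": joint torques, N m; "eef_pos": TCP position; "tcp_rot": TCP orientation; "contact_force": force on the tool from outside, world axes, zero at the start; "wrist_torque": the same for the moment, N m; "opening": opening from 0.0 (shut) to 1.0 (fully open).
Only numpy, scipy, OpenCV 4.12 (cv2) and the standard library are available. Lean on these libraries where they do the work, as an engineer would, in place of code of your own. Each camera call takes 0.05 s, during which the arm holds its last target.

### The job

Roll the tray along the rollers, under the hopper, until it is up against the end stop. Then pull the hopper's slide gate open until all five connectors have dropped into the tray, and push the gate fully shut again. Leave the tray on the rollers against the stop with all five connectors in it, and do not disturb the things standing around.

Things in the scene. Friction and masses are not known exactly. Their poses are not given: they have to be found in the camera images.
- stop_face (a point): Fixed station, differing in place and yaw: a straight roller track with a steel stop plate (top 85 mm above the bench) across its right-hand end, and a grey hopper over it. Point: middle of the stop's face, at roller-top height (50 mm above the bench). Station axes: y along the track away from the stop, x across it away from the robot, z up.
- track_end (a point): End of the roller track away from the stop, on its centre line at roller-top height, 392 mm in y from the stop face; axes as the station's. Rollers are 20 mm thick, 30 mm apart, and turn freely. Side rails guide the tray: inner faces at x = -65 and +65 mm, tops 60 mm above the bench.
- hopper_mouth (a point): Centre of the hopper's outlet, just above the gate, 130 mm above the bench, 70 mm in y from the stop face; station axes. The throat (64 x 74 mm outside, 56 x 66 inside, x by y) goes straight up to 185 mm, then the hopper widens to its rim. Two posts at x = 110, y = -50 and +50 mm carry it; the robot side is open.
- hopper_rim (a point): Centre of the hopper's top rim, 282 mm above the bench, straight above the outlet; station axes. The rim is 174 (x) x 156 (y) mm. The funnel overhangs the gate's grip, so the shut gate's grip can be taken only with the tool leaning: gripper body back towards the robot side, fingers pointing down and under the funnel, about 40 degrees from vertical.
- gate (a joint): Opening of the slide gate in m: 0 = fully shut, 0.070 = fully open (hard stops at both). It slides level along the station's -x, towards the robot side, and stays where it is left (friction about 3 N). It may start up to 4 mm open. All connectors have dropped when it is fully open.
- gate_grip (a point): Centre of the gate's upright black grip, 12 (x) x 20 (y) x 48 mm high (121 to 169 mm above the bench, this point 147); moves with the gate; station axes; at x = -72 mm from the outlet's centre when shut. A stem 12 mm wide, 5 mm thick, 125 mm above the bench, joins it to the gate plate, whose front edge is 38 mm in +x: fingers can pass down at both y sides to pinch it.
- tray_center (a point): Centre (half-way up) of the loose open grey plastic tray, 122 (x) x 220 (y) x 50 mm high, walls 4 mm, about 0.3 to 0.6 kg. It stands on the rollers lengthwise along the track, rim 100 mm above the bench, and rolls freely (under 2 N), 4 mm play to each rail. Against the stop this point is 110 mm in y from the stop face. The gate is 22 mm above its rim.
- tray_handle (a point): Grip point of the tray's upright handle at its end away from the stop: a bar 24 (x) x 12 (y) mm, from 75 to 135 mm above the bench (this point 115), 8 mm clear of the end wall, 124 mm in y from the tray's centre. Pinch it across x from above, or push it. With the tray at the stop it is still 86 mm from the hopper's rim.
- die_block: Bystander: dark steel crimping die block, 70 x 50 x 40 mm with a slot across its top, on the bench on the robot side of the track; origin at the centre of its underside. Leave alone.
- jar: Bystander: white closed jar, 60 mm across, 75 mm high, on the bench beyond the end stop; origin at the centre of its underside. Leave alone.
- driver: Bystander: black-handled screwdriver lying on the bench beyond the track's end away from the stop. Leave alone.
- conn0_center (a point): Centre of one of the five loose crimp connectors: a plain copper sleeve 18 mm thick, 34 mm long (its x axis along it), 35 g. All five start lying in the hopper's throat on the gate.
- conn1_center (a point): Centre of one of the five loose crimp connectors: a plain copper sleeve 18 mm thick, 34 mm long (its x axis along it), 35 g. All five start lying in the hopper's throat on the gate.
- conn2_center (a point): Centre of one of the five loose crimp connectors: a plain copper sleeve 18 mm thick, 34 mm long (its x axis along it), 35 g. All five start lying in the hopper's throat on the gate.
- conn3_center (a point): Centre of one of the five loose crimp connectors: a plain copper sleeve 18 mm thick, 34 mm long (its x axis along it), 35 g. All five start lying in the hopper's throat on the gate.
- conn4_center (a point): Centre of one of the five loose crimp connectors: a plain copper sleeve 18 mm thick, 34 mm long (its x axis along it), 35 g. All five start lying in the hopper's throat on the gate.

How it is judged:
By the outcome, as a careful person would: the job done as asked, in the order asked, and still so for the second after the job is handed in, with the robot touching nothing.
It also fails if it takes over 54 s, if anything falls off the work surface, if the arm or the gripper's body presses on something with over 40 N, if the wrist force passes 120 N, or if a joint passes its speed limit or range.

## Working session

There is one attempt and no reset: what is moved stays moved. The work goes in short steps, Python scripts to look and compute and a tool call to move; the robot and the scene stay as the last step left them, time stands still between calls to the robot, and variables do not carry over. Pictures are saved under pics/ and viewed, and the job is handed in when it is done.

Besides the shell and the picture viewer there is one more tool, called after "Request:" as a command line: name --pt "numbers of a row" for each row, then --argument value for the rest. jog_arm: Moves the arm, as the interface text tells. Its arguments: {"type":"object","properties":{"series":{"type":"array"},"force":{"type":"number"}},"required":["series"]}

```bash
ls; mkdir -p pics; python3 - <<'E'
from rig import r
import cv2,numpy as np
print(r.sense(), r.hold_point_z)
for n in ["scene","top"]:
    p,d=r.grab_frame(n); cv2.imwrite(f"pics/{n}0.png",p[:,:,::-1]); np.save(f"pics/{n}0_d.npy",d)
    print(n,r.get_calibration(n))
print(r.get_calibration("wrist"))
E
```

```text
pics
{'clock': 0.0, 'qpos': array([-1.19938207e+00,  3.53670509e-01,  1.63411805e+00, -7.33504658e-06,
        1.15518825e+00, -2.38524377e-03]), 'qvel': array([-0.00095319, -0.00059698,  0.00111977, -0.00079799, -0.00019598,
        0.00087523]), 'joint_efforts': array([ 2.19194560e-03, -6.05245185e+01, -3.42071700e+01,  9.30925148e-05,
        9.36485681e-03, -1.36434360e-05]), 'eef_pos': array([ 228.06004289, -581.40677537,  230.55458968]), 'tcp_rot': array([-3.13913273,  1.56941215,  1.94705872]), 'contact_force': array([-0.10334997, -0.00687849,  0.22946365]), 'wrist_torque': array([-0.01126083, -0.04015724, -0.02558472]), 'opening': 1.001645731964396} 18.700000000000003
scene {'mtx': array([[515.01743826,   0.        , 323.8042217 ],
       [  0.        , 515.01743826, 201.7384547 ],
       [  0.        ,   0.        ,   1.        ]]), 'dist': array([-0.13267745,  0.        ,  0.        ,  0.        ,  0.        ]), 'position': array([1324.67297972,  350.5696349 , 1296.48687601]), 'rotation': array([-2.50871524e+00,  3.06432159e-04,  2.05580843e+00])}
top {'mtx': array([[447.72
[... 239 characters left out ...]
97.74792199,  -26.02625602, 1199.01403364]), 'rotation': array([-2.95101995, -0.00423119, -1.58800839])}
{'mtx': array([[355.1819825 ,   0.        , 322.22083174],
       [  0.        , 355.1819825 , 202.5266766 ],
       [  0.        ,   0.        ,   1.        ]]), 'dist': array([-0.05782215,  0.        ,  0.        ,  0.        ,  0.        ]), 'mount': array([[-1.07195471e-03, -3.10026127e-01,  9.50727433e-01,
        -1.41684672e+02],
       [ 3.32243802e-04, -9.50728037e-01, -3.10025949e-01,
         8.00883768e+01],
       [ 9.99999370e-01, -1.64604797e-05,  1.12214166e-03,
         3.94110231e-01],
       [ 0.00000000e+00,  0.00000000e+00,  0.00000000e+00,
         1.00000000e+00]])}
```

View pics/scene0.png

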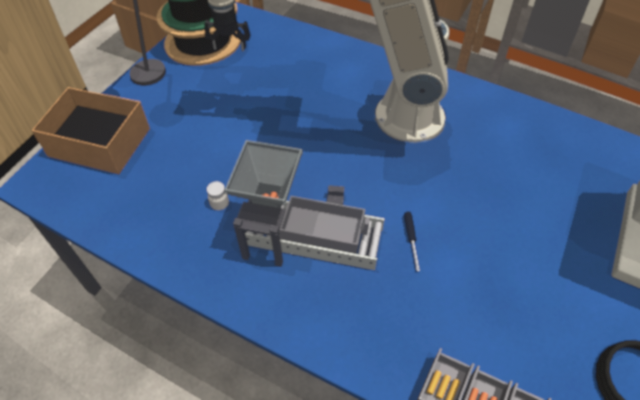

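View pics/top0.png

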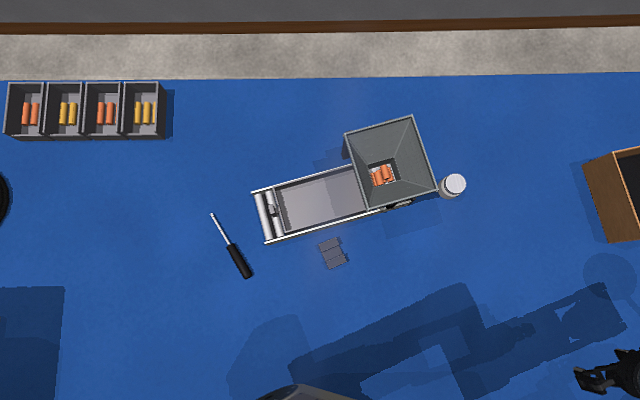

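The top view shows the track running from (258,218) on the left towards the hopper at about (390,165). The tray handle is near (270,210), the die block at (333,252), the jar at (453,185) and the screwdriver at (231,246). I'll enlarge it next.

```bash
python3 - <<'E'
import cv2
p=cv2.imread("pics/top0.png")
cv2.imwrite("pics/top0c.png",cv2.resize(p[105:255,240:440],None,fx=4,fy=4,interpolation=cv2.INTER_CUBIC))
p=cv2.imread("pics/scene0.png")
cv2.imwrite("pics/scene0c.png",cv2.resize(p[130:280,200:400],None,fx=4,fy=4,interpolation=cv2.INTER_CUBIC))
E
cat > h.py <<'E'
import numpy as np,cv2
from scipy.spatial.transform import Rotation as R
from rig import r
def cam(n,s=None):
    c=r.get_calibration(n)
    if n!="wrist": return c,R.from_euler('xyz',c['rotation']).as_matrix(),np.array(c['position'])
    T=np.eye(4);T[:3,:3]=R.from_euler('xyz',s['tcp_rot']).as_matrix();T[:3,3]=s['eef_pos'];T=T@c['mount'];return c,T[:3,:3],T[:3,3]
def rays(n,uv,s=None):
    c,Rm,t=cam(n,s)
    q=cv2.undistortPoints(np.array(uv,float).reshape(-1,1,2),c['mtx'],c['dist']).reshape(-1,2)
    return t,(Rm@np.c_[q,np.ones(len(q))].T).T
def atz(n,uv,z,s=None):
    t,d=rays(n,uv,s); z=np.broadcast_to(z,len(d)); return t+d*((z-t[2])/d[:,2])[:,None]
def deproj(n,uv,depth,s=None):
    t,d=rays(n,uv,s); return t+d*np.array(depth)[:,None]
def proj(n,P,s=None):
    c,Rm,t=cam(n,s); q=(Rm.T@(np.atleast_2d(P)-t).T).T
    return cv2.projectPoints(q,np.zeros(3),np.zeros(3),c['mtx'],c['dist'])[0].reshape(-1,2)
E
```

```text
(no output)
```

View pics/top0c.png

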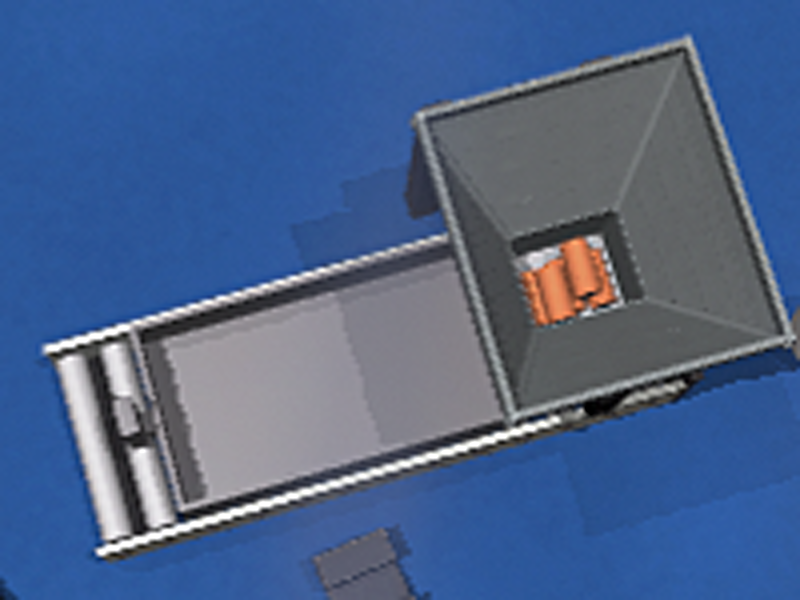

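View pics/scene0c.png

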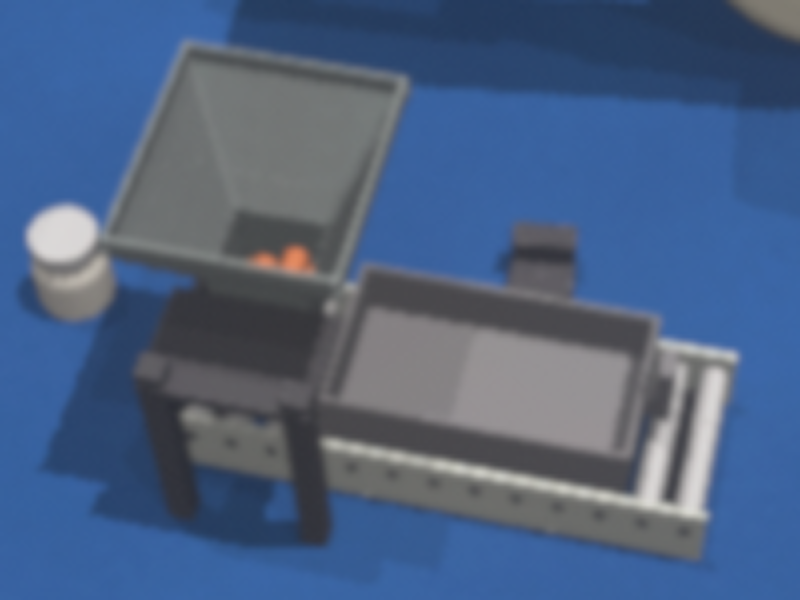

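```bash
cat > fit.py <<'E'
from h import *
from scipy.optimize import least_squares
c=lambda *a:np.array(a)/4+[240,105]-0.375
pts=[c(417,117),c(689,42),c(792,342),c(510,418)]; mod=[(87,148,282),(87,-8,282),(-87,-8,282),(-87,148,282)]
pts+=[c(45,350),c(100,553)];mod+=[(68,392,60),(-68,392,60)]
pts=np.array(pts);mod=np.array(mod,float)
def W(p,m):
    cs,sn=np.cos(p[2]),np.sin(p[2]); m=np.atleast_2d(m)
    return np.c_[p[0]+cs*m[:,0]-sn*m[:,1],p[1]+sn*m[:,0]+cs*m[:,1],m[:,2]]
f=lambda p:(proj("top",W(p,mod))-pts).ravel()
s=least_squares(f,[450,-200,0],loss='soft_l1')
print(s.x,np.round(s.fun.reshape(-1,2),2))
for z,m in((100,[c(135,335),c(182,508)]),(135,[c(125,405)])):
    P=atz("top",np.array(m),z)
    cs,sn=np.cos(s.x[2]),np.sin(s.x[2]); d=P[:,:2]-s.x[:2]
    print(z,np.c_[d@[cs,sn],d@[-sn,cs]])
for nm,uv,z in(("die",(333,252),40),("jar",(455,184),75)):
    P=atz("top",[uv],z);d=P[:,:2]-s.x[:2];print(nm,P,d@[cs,sn],d@[-sn,cs])
mod2=np.vstack([mod,[(-65,0,60)]]);print(proj("scene",W(s.x,mod)))
d=np.load("pics/top0_d.npy")
for uv in pts: 
    u,v=int(round(uv[0])),int(round(uv[1])); print(deproj("top",[uv],[d[v,u]]))
E
python3 fit.py
```

```text
[ 6.61486580e+02 -2.50286749e+02  2.61251317e-01] [[-0.55 -0.68]
 [ 0.82 -0.95]
 [ 1.08  0.08]
 [ 0.07  1.31]
 [-0.5   0.19]
 [-1.02  0.07]]
100 [[ 52.70279925 330.4703672 ]
 [-60.20052155 330.47349312]]
135 [[  4.82425496 345.79363724]]
die [[469.96222544 -65.17844908  40.        ]] [-137.21390988] [228.29586931]
jar [[ 636.06412289 -380.62823044   75.        ]] [-58.22566083] [-119.35231694]
[[284.2013713  200.0999577 ]
 [224.19061641 188.98518279]
 [245.73532398 139.18417539]
 [301.73340266 148.55571402]
 [376.32668173 258.17516994]
 [383.98615149 218.56936407]]
[[706.02886515 -86.02278075 281.19612015]]
[[ 745.96626988 -233.96328345  280.69183887]]
[[ 633.3930999  -352.65911516   11.49117316]]
[[ 542.74593558 -130.30368826  277.06180776]]
[[626.86350443 145.02730213  57.76590492]]
[[494.87736149 108.54881776  57.65863843]]
```

```bash
cat > st.py <<'E'
from h import *
P=np.array([661.5,-250.3,0.2613])
def stw(v):
    v=np.asarray(v,float);cs,sn=np.cos(P[2]),np.sin(P[2]);return np.array([P[0]+cs*v[0]-sn*v[1],P[1]+sn*v[0]+cs*v[1],v[2]])
def wst(w):
    d=np.asarray(w,float)[:2]-P[:2];cs,sn=np.cos(P[2]),np.sin(P[2]);return np.array([d@[cs,sn],d@[-sn,cs],w[2]])
Rs=R.from_euler('z',P[2]).as_matrix()
def down(zax):  # tool down with z = station vec
    x=np.array([0,0,-1.]);z=Rs@np.array(zax,float);return np.c_[x,np.cross(z,x),z]
def lean(deg):
    a=np.radians(deg);x=Rs@np.array([np.sin(a),0,-np.cos(a)]);z=Rs@np.array([0,1.,0]);return np.c_[x,np.cross(z,x),z]
def plan(Rt,pt,s=None):
    s=s or r.sense();R0=R.from_euler('xyz',s['tcp_rot']).as_matrix()
    rv=R.from_matrix(R0.T@Rt).as_rotvec(degrees=True);t=R0.T@(np.asarray(pt)-s['eef_pos'])/10
    print("turn",np.round(rv,1),"|",np.linalg.norm(rv).round(1),"shift(tool,cm)",np.round(t,2)); 
    return rv,t
E
python3 - <<'E'
from st import *
s=r.sense();print(R.from_euler('xyz',s['tcp_rot']).as_matrix().round(3))
print("handle",stw([0,344,115]),"final",stw([0,234,115]),"grip",stw([-72,70,147]),"rim",stw([-87,148,282]),stw([-87,-8,282]))
plan(down([1,0,0]),stw([0,347,200]));plan(lean(40),stw([-72,70,147]))
E
```

```text
[[-0.     0.931  0.365]
 [ 0.001  0.365 -0.931]
 [-1.     0.    -0.001]]
handle [572.6321954   82.02290518 115.        ] final [601.04922594 -24.24314008 115.        ] grip [ 573.86047821 -201.27639119  147.        ] rim [ 539.21939584 -129.79915417  282.        ] [ 579.51991188 -280.50372745  282.        ]
turn [-83.6  -0.1  -0.1] | 83.6 shift(tool,cm) [  3.12  56.34 -49.48]
turn [-163.4  -59.5   -3.4] | 174.0 shift(tool,cm) [  8.39  46.07 -22.76]
```

Request:
jog_arm --pt "0 0 0 -1.5 1.5 -1.5 1" --pt "0 0 0 -1.5 2.5 -2.5 1" --pt "0 0 0 -1.5 2.8 -2.7 1" --pt "0 0 0 -1.5 2.8 -2.7 1" --pt "0 0 0 -1.5 2.8 -2.7 1" --pt "0 0 0 -1.5 2.8 -2.7 1" --pt "0 0 0 0 2.8 -2.7 1" --pt "0 0 0 0 2.8 -2.7 1" --pt "0 0 0 0 2.8 -2.7 1" --pt "0 0 0 0 2.8 -2.7 1" --pt "0 0 0 0 2.8 -2.7 1" --pt "0 0 0 0 2.8 -2.2 1" --pt "0 0 0 0 2.8 -2.2 1" --pt "0 0 0 1.0 2.8 -2.2 1" --pt "0 0 0 1.4 2.8 -2.2 1" --pt "0 0 0 1.4 2.8 -2.2 1" --pt "0 0 0 1.4 2.8 -2.2 1" --pt "0 0 0 1.4 2.8 -2.2 1" --pt "0 0 0 1.4 2.8 -2.2 1" --pt "0 0 0 1.4 2.0 -1.6 1"

```text
clock: 2.1
eef_pos: [554.4, 58.0, 226.4]
tcp_rot: [-2.969, 1.57, 2.118]
contact_force: [0.2, -0.5, 0.7]
opening: 1.001
```

Request:
jog_arm --pt "-8 0 0 0.8 0 0 1" --pt "-8 0 0 0.8 0 0 1" --pt "-8 0 0 0.8 0 0 1" --pt "-8 0 0 0.8 0 0 1" --pt "-8 0 0 0.8 0 0 1" --pt "-8 0 0 0.8 0 0 1" --pt "-8 0 0 0.5 0 0 1" --pt "-8 0 0 0 0 0 1" --pt "-8 0 0 0 0 0 1" --pt "-8 0 0 0 0 0 1" --pt "-3.6 0 0 0 0 0 1" --pt "0 0 0 0 0 0 1"

```text
clock: 3.3
eef_pos: [553.5, 56.1, 174.0]
tcp_rot: [2.993, 1.57, -3.027]
contact_force: [-0.9, 0.8, 1.0]
opening: 1.003
```

```bash
python3 - <<'E'
from st import *
s=r.sense();p,d=r.grab_frame("wrist");cv2.imwrite("pics/w1.png",p[:,:,::-1]);np.save("pics/w1_d.npy",d)
import pickle;pickle.dump(s,open("pics/w1.pkl","wb"))
print(s['clock'],s['qpos'],s['eef_pos'],wst(s['eef_pos']))
print(proj("wrist",[stw(v) for v in([-12,350,135],[12,350,135],[-12,338,135],[12,338,135],[-65,392,60],[65,392,60],[-61,330,100],[61,330,100])],s).round(1))
plan(down([1,0,0]),stw([0,347,103]),s)
E
```

```text
3.3 [ 9.82642682e-02  3.10873040e-01  1.83559994e+00 -1.12957965e-05
  9.95707915e-01 -1.64712313e-01] [553.52696659  56.0716752  173.99988175] [-25.16085458 323.86526628 173.99988175]
[[346.  191.7]
 [391.2 191.9]
 [345.5 213.1]
 [389.8 213.1]
 [264.5 103.6]
 [449.9 104.6]
 [265.5 206.1]
 [454.6 206.5]]
turn [ 0.1 -0.  -0. ] | 0.1 shift(tool,cm) [7.1  2.31 2.52]
```

View pics/w1.png

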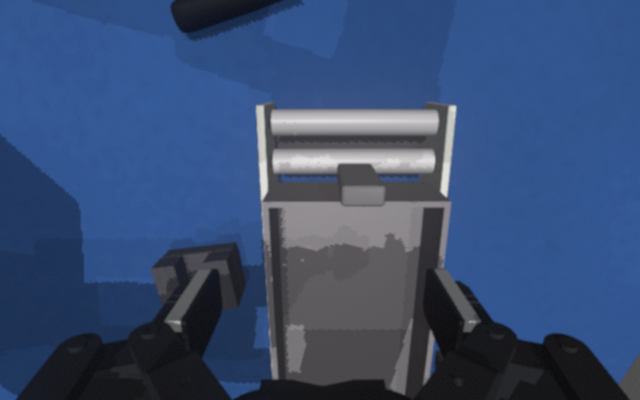

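The wrist view shows the handle top at (342–385, 184–205), the tray's end rim at row 201 and the rail ends at columns 257–270 and 443–456. The lateral fit is good. The tray sits a few mm further out than I estimated.

```bash
python3 - <<'E'
from st import *
import pickle;s=pickle.load(open("pics/w1.pkl","rb"))
for uv,z in(((363.5,194.5),135),((264,104),60),((450,104),60),((355,201),100)):
    print(wst(atz("wrist",[uv],z,s)[0]))
h=wst(atz("wrist",[(363.5,194.5)],135,s)[0])
plan(down([1,0,0]),stw([h[0],h[1]+2,103]))
E
```

```text
[ -2.66433055 348.49845448 135.        ]
[-65.3727127 391.7161631  60.       ]
[ 65.01754436 392.39275082  60.        ]
[ -3.6653519  333.56862126 100.        ]
turn [-0. -0. -0.] | 0.1 shift(tool,cm) [7.1  2.67 2.25]
```

Request:
jog_arm --pt "0 0 0 0 1.3 1.1 1" --pt "0 0 0 0 1.35 1.15 1" --pt "0 0 0 1.5 0 0 1" --pt "0 0 0 2.0 0 0 1" --pt "0 0 0 2.0 0 0 1" --pt "0 0 0 1.5 0 0 0.6" --pt "0 0 0 0 0 0 0.2" --pt "0 0 0 0 0 0 0.1" --pt "0 0 0 0 0 0 0.1" --pt "0 0 0 0 0 0 0.1" --pt "0 0 0 0 0 0 0.1" --pt "0 0 0 0 0 0 0.1" --force 25

```text
clock: 4.55
eef_pos: [569.4, 87.6, 105.3]
tcp_rot: [-0.04, 1.569, 0.222]
contact_force: [-1.3, 1.2, 6.7]
opening: 0.274
```

Request:
jog_arm --pt "0 0 0 0 -0.3 0 0.1" --pt "0 0 0 0 -0.6 0 0.1" --pt "0 0 0 0 -0.8 0 0.1" --pt "0 0 0 0 -1.0 0 0.1" --pt "0 0 0 0 -1.0 0 0.1" --pt "0 0 0 0 -1.0 0 0.1" --pt "0 0 0 0 -1.0 0 0.1" --pt "0 0 0 0 -1.0 0 0.1" --pt "0 0 0 0 -1.0 0 0.1" --pt "0 0 0 0 -1.0 0 0.1" --pt "0 0 0 0 -0.8 0 0.1" --pt "0 0 0 0 -0.6 0 0.1" --pt "0 0 0 0 -0.5 0 0.1" --pt "0 0 0 0 -0.3 0 0.1" --pt "0 0 0 0 -0.2 0 0.1" --pt "0 0 0 0 0 0 0.1" --pt "0 0 0 0 0 0 0.1"

```text
clock: 6.25
eef_pos: [598.5, -20.1, 105.3]
tcp_rot: [-0.392, 1.568, -0.13]
contact_force: [1.3, -0.1, 5.4]
opening: 0.276
```

```bash
python3 - <<'E'
from st import *
s=r.sense();print(wst(s['eef_pos']),Rs.T@s['contact_force'])
E
```

```text
[ -1.38431349 238.70030681 105.25522576] [ 1.19305137 -0.37809179  5.41120827]
```

Request:
jog_arm --pt "0 0 0 0 -0.15 0 0.1" --pt "0 0 0 0 -0.15 0 0.1" --pt "0 0 0 0 -0.1 0 0.1" --pt "0 0 0 0 0 0 0.1"

```text
clock: 6.65
eef_pos: [598.8, -21.5, 105.3]
tcp_rot: [1.047, 1.567, 1.308]
contact_force: [-2.4, 12.4, 9.1]
opening: 0.27
```

```bash
python3 - <<'E'
from st import *
s=r.sense();print(wst(s['eef_pos']),Rs.T@s['contact_force'])
E
```

```text
[ -1.51239021 237.21404069 105.276839  ] [ 0.85601899 12.60822921  9.08362833]
```

Request:
jog_arm --pt "0 0 0 0 0 0 0.5" --pt "0 0 0 0 0 0 0.6" --pt "0 0 0 0 0 0 0.7" --pt "0 0 0 0 0 0 0.8" --pt "0 0 0 -1.0 0 0 0.8" --pt "0 0 0 -2.0 0 0 0.8" --pt "0 0 0 -2.0 0 0 0.8" --pt "0 0 0 -2.0 0 0 0.8" --pt "0 0 0 -1 0 -2.0 0.8" --pt "0 0 0 0 0 -1.5 0.8" --pt "0 0 0 0 0 0 0.8"

```text
clock: 7.75
eef_pos: [563.3, -33.0, 185.3]
tcp_rot: [-1.962, 1.571, -1.701]
contact_force: [-0.4, 0.6, 0.2]
opening: 0.799
```

```bash
python3 - <<'E'
from st import *
s=r.sense();p,d=r.grab_frame("wrist");cv2.imwrite("pics/w2.png",p[:,:,::-1])
import pickle;pickle.dump(s,open("pics/w2.pkl","wb"))
p,d=r.grab_frame("scene");cv2.imwrite("pics/scene2.png",cv2.resize(p[130:280,200:400,::-1],None,fx=4,fy=4,interpolation=cv2.INTER_CUBIC))
print(s['clock'],s['opening'],wst(s['eef_pos']),Rs.T@s['contact_force'])
print(proj("wrist",[stw(v) for v in([-12,240,135],[12,240,135],[-12,228,135],[12,228,135],[-61,220,100],[61,220,100])],s).round(1))
E
```

```text
7.75 0.7988885798485247 [-38.69470095 235.24389134 185.26825496] [-0.21220648  0.70036006  0.17465961]
[[367.2 221.6]
 [408.4 221.6]
 [366.4 240.6]
 [406.8 240.5]
 [289.  230.3]
 [464.3 230.1]]
```

View pics/w2.png

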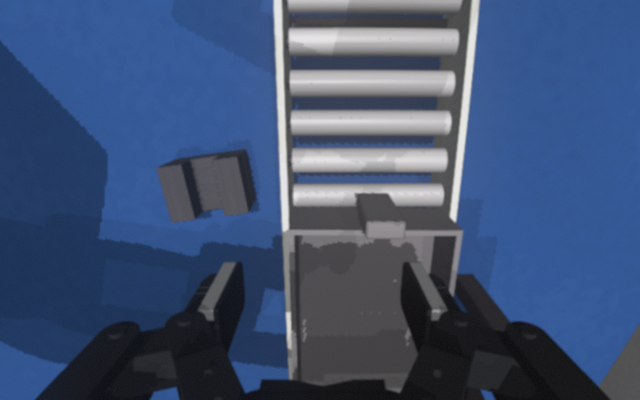

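View pics/scene2.png

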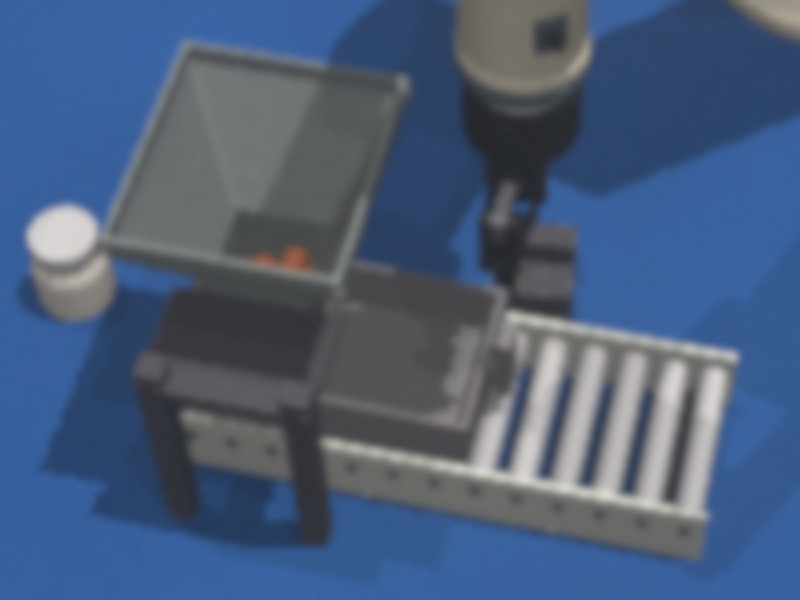

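The wrist view has the handle top at (362–404, 220–237) and the rim at row 231, against a predicted 230 for "at the stop", so the tray is against the stop. Next I move to the robot side and turn the tool for the gate.

Request:
jog_arm --pt "0 0 0 0 0 -2 0.8" --pt "0 0 0 0 0 -3 0.8" --pt "0 0 0 0 0 -3 0.8" --pt "0 0 0 0 0 -3 0.8" --pt "-8 0 0 0 -1 -2.5 0.8" --pt "-8 0 0 0 -1.5 -2 0.8" --pt "-8 0 0 0 -1.5 -2 0.8" --pt "-8 0 0 0 -1.5 -1.5 0.8" --pt "-8 0 0 0 0 0 0.8" --pt "-8 0 0 0 0 0 0.8" --pt "-8 0 0 0 0 0 0.8" --pt "-8 0 0 0 0 0 0.8" --pt "-8 0 0 0 0 0 0.8" --pt "-8 0 0 0 0 0 0.8" --pt "-8 0 0 0 0 0 0.8" --pt "-2 0 0 0 0 0 0.8"

```text
clock: 9.45
eef_pos: [413.6, -143.3, 184.4]
tcp_rot: [-1.983, 1.57, -0.145]
contact_force: [0.5, -0.3, -0.4]
opening: 0.795
```

Request:
jog_arm --pt "0 0 -8 0 0 0 0.8" --pt "0 0 -8 0 0 0 0.8" --pt "0 0 -8 0 0 0 0.8" --pt "0 0 -8 0 0 0 0.8" --pt "0 0 -8 0 0 0 0.8" --pt "0 0 0 0 0 0 0.8"

```text
clock: 10.05
eef_pos: [423.5, -120.2, 212.8]
tcp_rot: [-1.56, 0.986, 0.246]
contact_force: [-0.9, 0.3, 1.0]
opening: 0.795
```

```bash
python3 - <<'E'
from st import *
s=r.sense();p,d=r.grab_frame("wrist");cv2.imwrite("pics/w3.png",p[:,:,::-1])
import pickle;pickle.dump(s,open("pics/w3.pkl","wb"))
print(s['clock'],s['qpos'],wst(s['eef_pos']),Rs.T@s['contact_force'])
print(proj("wrist",[stw(v) for v in([-78,80,169],[-78,60,169],[-78,80,121],[-78,60,121])],s).round(1))
plan(lean(40),stw([-150,70,170]),s)
E
```

```text
10.05 [-0.61051844 -0.08894471  2.35398265  0.79400186  0.6242075  -3.01550481] [-196.29917383  187.21252425  212.82023275] [-0.80154205  0.50645757  1.04515666]
[[192.1 293.7]
 [167.8 293.7]
 [203.8 242.6]
 [181.6 242.9]]
turn [-1.4 -0.6 -6.5] | 6.7 shift(tool,cm) [  6.23  -1.78 -11.63]
```

View pics/w3.png

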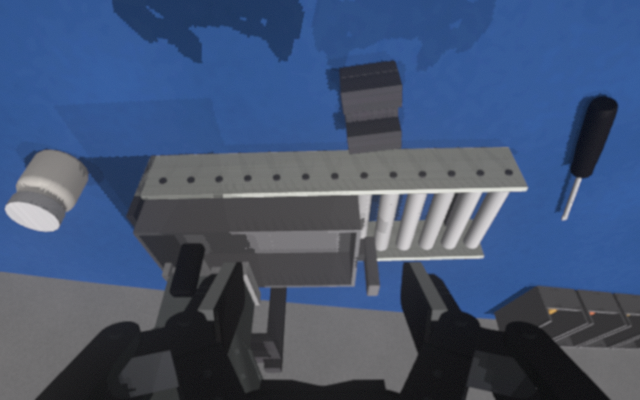

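The view shows the gate grip at about (188,268), left of the left finger. Joint 6 hit its limit (−3.015), so this turn stopped short at 33° lean and drifted in y. Before going on, I'll fit a kinematic model to find out which gate poses are reachable.

```bash
cat > kin.py <<'E'
from st import *
import pickle
from scipy.optimize import least_squares
obs=[(np.array([-1.19938207e+00,3.53670509e-01,1.63411805e+00,0,1.15518825,-2.38524377e-03]),np.array([228.06,-581.41,230.55]),np.array([-3.13913273,1.56941215,1.94705872]))]
for k in (1,2,3):
    s=pickle.load(open(f"pics/w{k}.pkl","rb"));obs.append((s['qpos'],s['eef_pos'],s['tcp_rot']))
E_=lambda a,t:R.from_euler(a,t).as_matrix()
def rot(q,sg=(1,1,1)):
    return E_('z',q[0])@E_('y',q[1]+q[2])@E_('z',sg[0]*q[3])@E_('y',q[4])@E_('z',sg[2]*q[5])
C=None
def fk(q,L):
    h,a,l2,l3,e,lt=L
    A=E_('z',q[0])@(np.array([a,0,h])+E_('y',q[1])@np.array([0,0,l2])+E_('y',q[1]+q[2])@np.array([e,0,l3]))
    Rt=rot(q,SG)@C
    return A+lt*Rt[:,0],Rt
best=None
for s4 in(1,-1):
  for s6 in(1,-1):
    Cs=[rot(o[0],(s4,1,s6)).T@E_('xyz',o[2]) for o in obs]
    sp=max(np.abs(c-Cs[0]).max() for c in Cs)
    if best is None or sp<best[0]: best=(sp,(s4,1,s6),Cs[0])
SG=best[1];C=np.round(best[2])
f=lambda L:np.concatenate([fk(o[0],L)[0]-o[1] for o in obs]+[0.001*(np.array(L)-[200,0,400,400,0,250])])
sol=least_squares(f,[200,0,400,400,0,250]);L=sol.x
def ik(Rt,p,q0):
    lo=np.array([-2.63,-.92,.06,-1.3,0,-3.02]);hi=np.array([2.63,2.1,2.66,4.44,2.69,3.02])
    g=lambda q:np.concatenate([(fk(q,L)[0]-p)/100,(fk(q,L)[1]-Rt).ravel()])
    z=least_squares(g,np.clip(q0,lo+.01,hi-.01),bounds=(lo,hi));return z.x,z.cost
if __name__=="__main__":
    print(best[0],SG,C,L.round(1),np.abs(sol.fun[:12]).max())
    q0=obs[-1][0]
    for nm,zs in(("+",1),("-",-1)):
      for dg in(30,35,40,45,50,55):
        for x in(-72,-145):
          M=lean(dg)
          if zs<0:M=M@np.diag([1,-1,-1])
          b=min((ik(M,stw([x,70,135]),q) for q in([-.5,0,2.2,.6,.7,-2.8],[-.5,0,2.2,.6,.7,.3],[-.5,.3,1.8,.6,.7,-1],[-.5,.3,1.8,-.6,.7,1])),key=lambda t:t[1])
          print(nm,dg,x,b[0].round(2),round(b[1],6))
E
python3 kin.py
```

```text
6.710618189975756e-06 (1, 1, 1) [[ 0.  0. -1.]
 [-0.  1.  0.]
 [ 1.  0.  0.]] [293.4  -3.6 571.4 496.1  56.5 346.1] 1.496872988295344
+ 30 -72 [-0.54  0.32  2.06  0.79  0.52 -3.02] 8.4e-05
+ 30 -145 [-0.63  0.25  2.14  0.72  0.55 -3.02] 0.00375
+ 35 -72 [-0.54  0.32  2.07  0.82  0.5  -3.02] 0.00808
+ 35 -145 [-0.63  0.25  2.15  0.75  0.54 -3.02] 0.019868
+ 40 -72 [-0.54  0.31  2.08  0.85  0.49 -3.02] 0.029137
+ 40 -145 [-0.63  0.24  2.16  0.77  0.52 -3.02] 0.048696
+ 45 -72 [-0.54  0.31  2.09  0.87  0.48 -3.02] 0.063197
+ 45 -145 [-0.63  0.24  2.17  0.8   0.51 -3.02] 0.090128
+ 50 -72 [-0.54  0.3   2.09  0.9   0.47 -3.02] 0.110098
+ 50 -145 [-0.63  0.23  2.17  0.83  0.5  -3.02] 0.143954
+ 55 -72 [-0.54  0.3   2.1   0.93  0.47 -3.02] 0.169568
+ 55 -145 [-0.63  0.23  2.18  0.86  0.5  -3.02] 0.209861
- 30 -72 [-0.54  0.32  2.07  0.82  0.52  0.09] 0.0
- 30 -145 [-0.67  0.26  2.16  0.86  0.56 -0.07] 0.0
- 35 -72 [-0.58  0.33  2.11  1.07  0.51 -0.18] 0.0
- 35 -145 [-0.72  0.27  2.2   1.08  0.57 -0.32] 0.0
- 40 -72 [-0.62  0.35  2.15  1.31  0.54 -0.45] 0.0
- 40 -145 [-0.77  0.3   2.24  1.28  0.61 -0.55] 0.0
- 45 -72 [-0.66  0.37  2.19  1.51  0.6  -0.69] 0.0
- 45 -145 [-0.82  0.33  2.27  1.45  0.68 -0.76] 0.0
- 50 -72 [-0.7   0.41  2.22  1.67  0.69 -0.88] 0.0
- 50 -145 [-0.86  0.37  2.3   1.58  0.76 -0.94] 0.0
- 55 -72 [-0.74  0.45  2.25  1.79  0.79 -1.04] 0.0
- 55 -145 [-0.91  0.43  2.32  1.67  0.86 -1.08] 0.0
```

```bash
python3 - <<'E'
from kin import *
for dg in(35,40,45):
  for x,y,z in((-200,150,200),(-150,70,170),(-72,70,135),(-145,70,135)):
    b=ik(lean(dg),stw([x,y,z]),[-.6,.3,2.1,1.2,.5,2.75]);print(dg,x,b[0].round(2),round(b[1],6))
E
```

```text
35 -200 [-0.73 -0.    2.33  0.92  0.66  3.02] 4.9e-05
35 -150 [-0.73  0.2   2.18  0.96  0.62  2.96] 0.0
35 -72 [-0.58  0.33  2.11  1.07  0.51  2.96] 0.0
35 -145 [-0.72  0.27  2.2   1.08  0.57  2.82] 0.0
40 -200 [-0.79  0.01  2.37  1.09  0.68  2.81] 0.0
40 -150 [-0.78  0.22  2.22  1.16  0.65  2.73] 0.0
40 -72 [-0.62  0.35  2.15  1.31  0.54  2.69] 0.0
40 -145 [-0.77  0.3   2.24  1.28  0.61  2.59] 0.0
45 -200 [-0.85  0.04  2.41  1.26  0.73  2.59] 0.0
45 -150 [-0.83  0.25  2.26  1.33  0.7   2.53] 0.0
45 -72 [-0.66  0.37  2.19  1.51  0.6   2.46] 0.0
45 -145 [-0.82  0.33  2.27  1.45  0.68  2.38] 0.0
```

Request:
jog_arm --pt "8.5 0 0 0 0 0 0.8" --pt "8.5 0 0 0 0 0 0.8" --pt "8.5 0 0 0 0 0 0.8" --pt "8.5 0 0 0 0 0 0.8" --pt "8.5 0 0 0 0 0 0.8" --pt "8.5 0 0 0 0 0 0.8" --pt "8.5 0 0 0 0 0 0.8" --pt "8.5 0 0 0 0 0 0.8" --pt "8.5 0 0 0 0 0 0.8" --pt "8.5 0 0 0 0 0 0.8" --pt "8.5 0 0 0 0 0 0.8" --pt "8.5 0 0 0 0 0 0.8" --pt "8.5 0 0 0 0 0 0.8" --pt "8.5 0 0 0 0 0 0.8" --pt "8.5 0 0 0 0 0 0.8" --pt "8.5 0 0 0 0 0 0.8" --pt "8.5 0 0 0 0 0 0.8" --pt "8.5 0 0 0 0 0 0.8" --pt "8.5 0 0 0 0 0 0.8" --pt "8.5 0 0 0 0 0 0.8"

```text
clock: 12.1
eef_pos: [424.3, -121.0, 211.6]
tcp_rot: [1.407, 0.991, 0.248]
contact_force: [-0.2, -0.7, -0.1]
opening: 0.802
```

```bash
python3 - <<'E'
from st import *
s=r.sense();print(s['qpos'],wst(s['eef_pos']));plan(lean(42),stw([-160,70,175]))
M=R.from_euler('xyz',s['tcp_rot']).as_matrix()
print(R.from_matrix(M.T@lean(33.5)).as_rotvec(degrees=True), (Rs.T@M).round(2))
E
```

```text
[-0.60851647 -0.08376435  2.35022023  0.78693477  0.62389492 -0.04365476] [-195.71703469  186.17465958  211.64825218]
turn [-170.8  -13.2   -0.4] | 171.3 shift(tool,cm) [ 5.11 -0.79 11.6 ]
[-171.26681653   -0.49999061    0.58752455] [[ 0.55  0.83  0.12]
 [-0.01  0.15 -0.99]
 [-0.84  0.54  0.09]]
```

Request:
jog_arm --pt "8.5 0 0 0 0 0 0.8" --pt "8.5 0 0 0 0 0 0.8" --pt "8.5 0 0 0 0 0 0.8" --pt "8.5 0 0 0 0 0 0.8" --pt "8.5 0 0 0 0 0 0.8" --pt "8.5 0 0 0 0 0 0.8" --pt "8.5 0 0 0 0 0 0.8" --pt "8.5 0 0 0 0 0 0.8" --pt "8.5 0 0 0 0 0 0.8" --pt "8.5 0 0 0 0 0 0.8" --pt "8.5 0 0 0 0 0 0.8" --pt "8.5 0 0 0 0 0 0.8" --pt "8.5 0 0 0 0 0 0.8" --pt "8.5 0 0 0 0 0 0.8" --pt "8.5 0 0 0 0 0 0.8" --pt "8.5 0 0 0 0 0 0.8" --pt "8.5 0 0 0 0 0 0.8"

```text
clock: 13.8
eef_pos: [424.4, -121.0, 211.7]
tcp_rot: [-2.354, 0.991, 0.248]
contact_force: [1.2, 0.0, 0.1]
opening: 0.798
```

```bash
python3 - <<'E'
from st import *
s=r.sense();print(s['qpos'],wst(s['eef_pos']));rv,t=plan(lean(42),stw([-160,70,175]))
M=R.from_euler('xyz',s['tcp_rot']).as_matrix()
n=8;R1=R.from_rotvec(rv/n,degrees=True).as_matrix()
# per-row shift in current tool axes? print sequence of rows with straight-line world motion
w=M@(t/n);Mi=M.copy()
for i in range(n): print((rv/n).round(2),(Mi.T@w).round(2)); Mi=Mi@R1
E
```

```text
[-0.60850144 -0.08376031  2.35019725  0.78692839  0.62382246  2.47837537] [-195.70313845  186.14439177  211.65818232]
turn [44.2  3.  -8.5] | 45.1 shift(tool,cm) [ 5.11  7.37 -8.98]
[ 5.52  0.37 -1.07] [ 0.64  0.92 -1.12]
[ 5.52  0.37 -1.07] [ 0.63  0.82 -1.2 ]
[ 5.52  0.37 -1.07] [ 0.62  0.71 -1.27]
[ 5.52  0.37 -1.07] [ 0.62  0.6  -1.33]
[ 5.52  0.37 -1.07] [ 0.62  0.48 -1.38]
[ 5.52  0.37 -1.07] [ 0.62  0.36 -1.42]
[ 5.52  0.37 -1.07] [ 0.62  0.23 -1.44]
[ 5.52  0.37 -1.07] [ 0.63  0.1  -1.45]
```

Request:
jog_arm --pt "0 6 -6 0.6 0.9 -1.1 0.8" --pt "4 0 0 0.6 0.9 -1.1 0.8" --pt "5.7 0 0 0.6 0.8 -1.2 0.8" --pt "5.7 0 0 0.6 0.7 -1.3 0.8" --pt "5.7 0 0 0.6 0.6 -1.3 0.8" --pt "5.7 0 0 0.6 0.4 -1.4 0.8" --pt "5.7 0 0 0.6 0.3 -1.4 0.8" --pt "5.7 0 0 0.6 0.2 -1.4 0.8" --pt "5.7 0 0 0 0 0 0.8" --pt "0 0 0 0 0 0 0.8"

```text
clock: 14.8
eef_pos: [485.5, -211.3, 179.2]
tcp_rot: [-1.571, 0.922, 0.273]
contact_force: [-0.1, -0.1, -0.3]
opening: 0.804
```

```bash
python3 - <<'E'
from st import *
import pickle
s=r.sense();p,d=r.grab_frame("wrist");cv2.imwrite("pics/w4.png",p[:,:,::-1]);pickle.dump(s,open("pics/w4.pkl","wb"))
print(s['clock'],s['qpos'],wst(s['eef_pos']));rv,t=plan(lean(42),stw([-72,70,135]))
print(proj("wrist",[stw(v) for v in([-78,80,169],[-78,60,169],[-78,80,121],[-78,60,121],[-66,80,169])],s).round(1))
E
```

```text
14.8 [-0.75505443  0.17197389  2.21925518  1.02368975  0.6509782   2.87195586] [-159.94673346   83.13934036  179.20882634]
turn [ 0.7  0.4 -4.8] | 4.9 shift(tool,cm) [ 8.85 -4.31 -1.47]
[[316.5 309.1]
 [286.1 308.8]
 [317.1 244.4]
 [289.8 244.2]
 [316.5 314.6]]
```

View pics/w4.png

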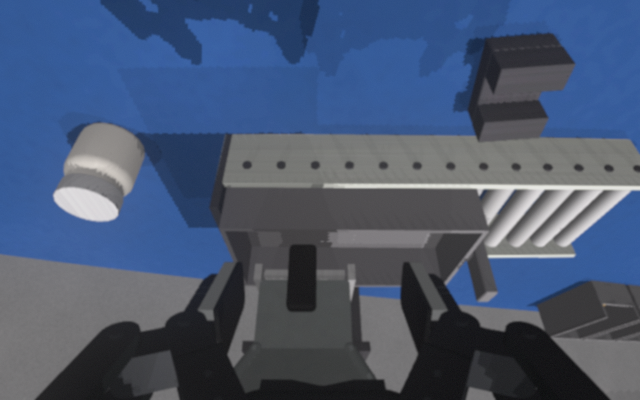

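The wrist view has the grip's front face at (287–317, 245–311), within 2 px of the prediction for a shut gate. I'll align the lean and y first, then go in.

Request:
jog_arm --pt "0.7 0.4 -4.8 0 0 -0.6 0.7" --pt "0 0 0 0 0 -0.7 0.6" --pt "0 0 0 0 0 0 0.6"

```text
clock: 15.15
eef_pos: [488.1, -224.2, 179.6]
tcp_rot: [-1.567, 0.839, 0.26]
contact_force: [0.5, -0.0, 0.1]
opening: 0.599
```

```bash
python3 - <<'E'
from st import *
s=r.sense()
print(s['clock'],s['qpos'],wst(s['eef_pos']));plan(lean(42),stw([-60,70,136]))
E
```

```text
15.15 [-0.81891212  0.20428688  2.23709509  1.18647716  0.68846142  2.68047044] [-160.79575132   69.9999658   179.61970667]
turn [-0.2 -0.  -0.1] | 0.3 shift(tool,cm) [ 9.98 -4.58  0.03]
```

Request:
jog_arm --pt "0 0 0 1.0 -0.46 0 0.6" --pt "0 0 0 1.8 -0.84 0 0.6" --pt "0 0 0 1.8 -0.84 0 0.6" --pt "0 0 0 1.8 -0.8 0 0.6" --pt "0 0 0 1.8 -0.8 0 0.6" --pt "0 0 0 1.2 -0.54 0 0.6" --pt "0 0 0 0.6 -0.3 0 0.6" --pt "0 0 0 0 0 0 0.6"

```text
clock: 15.95
eef_pos: [586.5, -196.8, 136.4]
tcp_rot: [-1.567, 0.837, 0.262]
contact_force: [0.0, -0.2, 0.1]
opening: 0.596
```

```bash
python3 - <<'E'
from st import *
s=r.sense();p,d=r.grab_frame("wrist");cv2.imwrite("pics/w5.png",p[:,:,::-1])
print(s['clock'],s['contact_force'],wst(s['eef_pos']));plan(lean(42),stw([-60,70,136]))
E
```

```text
15.95 [ 0.03913186 -0.23154946  0.05710512] [-58.66162195  71.11152601 136.36337624]
turn [-0.2 -0.   0.1] | 0.2 shift(tool,cm) [-0.01  0.09 -0.1 ]
```

View pics/w5.png

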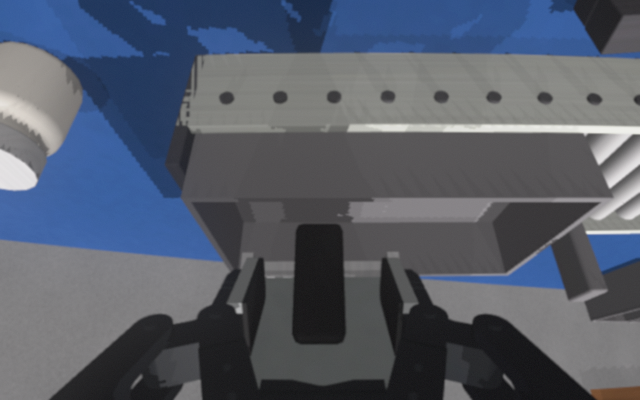

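The grip (columns 294–343) sits centred between the fingers, so I'll close and pull.

Request:
jog_arm --pt "0 0 0 0 0 0 0.3" --pt "0 0 0 0 0 0 0.1" --pt "0 0 0 0 0 0 0.1" --pt "0 0 0 0 0 0 0.1" --pt "0 0 0 0 0 0 0.1" --pt "0 0 0 0 0 0 0.1" --force 40

```text
clock: 16.6
eef_pos: [586.1, -198.3, 137.0]
tcp_rot: [-1.569, 0.836, 0.258]
contact_force: [-1.7, -5.2, 4.1]
opening: 0.226
```

```bash
python3 - <<'E'
from st import *
s=r.sense()
print(s['contact_force'],wst(s['eef_pos']));plan(R.from_euler('xyz',s['tcp_rot']).as_matrix(),np.array(s['eef_pos'])+Rs@[-70,0,0])
E
```

```text
[-1.70895875 -5.23161274  4.05583223] [-59.44100479  69.73544866 136.99364954]
turn [0. 0. 0.] | 0.0 shift(tool,cm) [-4.69  5.19 -0.04]
```

Request:
jog_arm --pt "0 0 0 -0.2 0.22 0 0.1" --pt "0 0 0 -0.4 0.44 0 0.1" --pt "0 0 0 -0.5 0.55 0 0.1" --pt "0 0 0 -0.5 0.55 0 0.1" --pt "0 0 0 -0.5 0.55 0 0.1" --pt "0 0 0 -0.5 0.55 0 0.1" --pt "0 0 0 -0.5 0.55 0 0.1" --pt "0 0 0 -0.5 0.55 0 0.1" --pt "0 0 0 -0.4 0.44 0 0.1" --pt "0 0 0 -0.3 0.33 0 0.1" --pt "0 0 0 -0.2 0.22 0 0.1" --pt "0 0 0 0 0 0 0.1"

```text
clock: 17.8
eef_pos: [521.3, -215.8, 137.0]
tcp_rot: [-1.57, 0.836, 0.256]
contact_force: [-1.0, -7.1, 1.2]
opening: 0.224
```

```bash
python3 - <<'E'
from st import *
s=r.sense()
print(s['opening'],Rs.T@s['contact_force'],wst(s['eef_pos']))
E
```

```text
0.2244886654607065 [-2.77387435 -6.61232334  1.19967515] [-126.500112     69.51044051  137.02673938]
```

Request:
jog_arm --pt "0 0 0 -0.14 0.15 0 0.1" --pt "0 0 0 -0.1 0.11 0 0.1" --pt "0 0 0 -0.07 0.08 0 0.1" --pt "0 0 0 0 0 0 0.1" --pt "0 0 0 0 0 0 0.1"

```text
clock: 18.3
eef_pos: [519.3, -216.4, 137.2]
tcp_rot: [-1.568, 0.834, 0.259]
contact_force: [34.3, 0.2, -23.9]
opening: 0.226
```

```bash
python3 - <<'E'
from st import *
s=r.sense()
print(s['opening'],Rs.T@s['contact_force'],wst(s['eef_pos']))
p,d=r.grab_frame("top");cv2.imwrite("pics/top6.png",cv2.resize(p[105:255,240:440,::-1],None,fx=4,fy=4,interpolation=cv2.INTER_CUBIC))
p,d=r.grab_frame("wrist");cv2.imwrite("pics/w6.png",p[:,:,::-1])
E
```

```text
0.22633791661620728 [ 33.13364411  -8.70050922 -23.85461718] [-128.59295881   69.51863481  137.22423278]
```

View pics/top6.png

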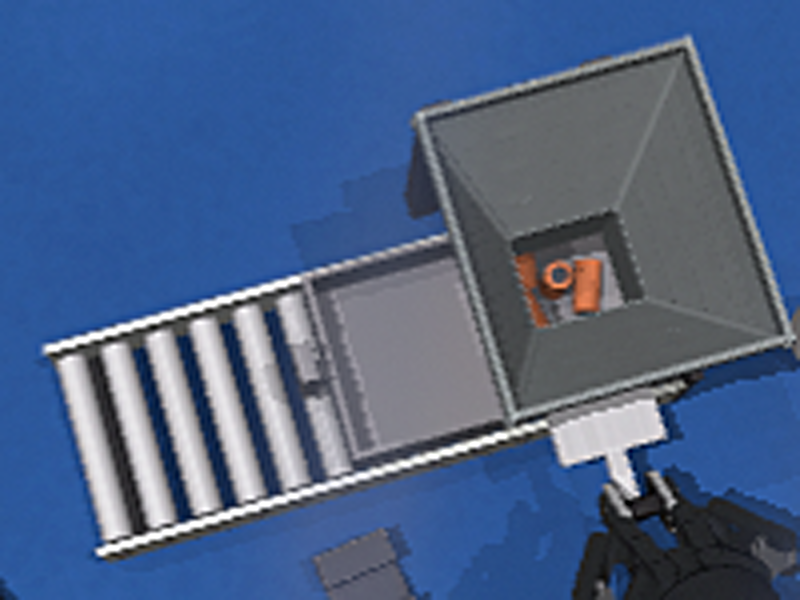

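View pics/w6.png

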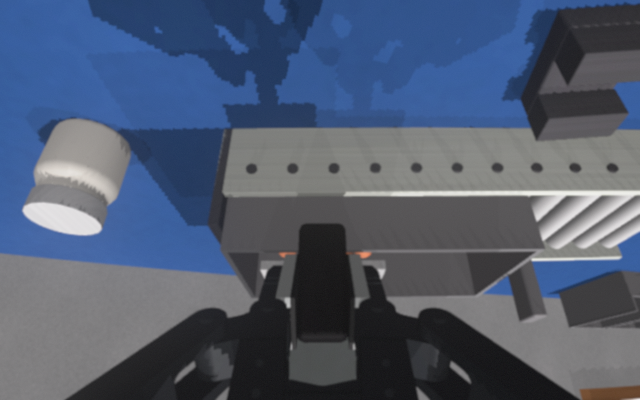

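The wrist force of 33 N and the 69 mm travel show the gate is at its hard stop. The top view shows connectors below the throat, one of them looking upright at (557,275). I'll relax the pull, wait, and check their depth.

Request:
jog_arm --pt "0 0 0 0.13 -0.15 0 0.1" --pt "0 0 0 0 0 0 0.1" --pt "0 0 0 0 0 0 0.1" --pt "0 0 0 0 0 0 0.1" --pt "0 0 0 0 0 0 0.1"

```text
clock: 18.9
eef_pos: [519.5, -216.3, 137.1]
tcp_rot: [-1.57, 0.836, 0.257]
contact_force: [8.2, -5.4, -4.9]
opening: 0.226
```

```bash
python3 - <<'E'
from st import *
s=r.sense()
print(s['opening'],Rs.T@s['contact_force'],wst(s['eef_pos']))
p,d=r.grab_frame("top");cv2.imwrite("pics/top7.png",cv2.resize(p[160:195,360:405,::-1],None,fx=14,fy=14,interpolation=cv2.INTER_CUBIC))
uv=np.array([(u,v) for v in range(164,190) for u in range(367,400)])
P=deproj("top",uv,d[uv[:,1],uv[:,0]]);
print(P[:,2].reshape(26,33).astype(int))
E
```

```text
0.22564301221020436 [ 6.48942087 -7.35964361 -4.86827596] [-128.42468657   69.51689503  137.07739411]
[[ 184  181  180  176  177  168  169  160  159  163  156  152  148  148
   145  142  137  132  130   56   55   55   53   50  134  146  158  163
   176  180 1199  187  188]
 [ 183  171  170  163  160  155  154  152  148  149  142  140 1199  135
   130  126   49   53 1199   52   53   48   49   51  132  140  152  159
   171  177  184  188  194]
 [ 183  160  159  154  151  146  143  143  134  138  133  127   55   52
    53   51   54   52   51   50   54   52   52   52  129  138  148  156
   170  173  183  186  186]
 [ 181  148  150  139  139  139  134  129   49   53   50   54   50   49
    53   50   53   56   47   50   49   53   55   53   52  137  146  156
   165  174  186  182  189]
 [ 189  140  137  130  126   73   69   55   54   51   52   53   50   51
    49   49   50   51   53   48   49   53   49   50   52  130  141  153
   160  169  179  185  187]
 [ 190  181   76   73   71   75   69   55   49   51   53   51   54   52
    53   53   55   49   57   49   47   50   53   50   53  130  138
[... 2774 characters left out ...]
  204  207]
 [ 231  220  216  208  202  194  184   69   71   68  180  182  185  187
   187  186  189  191  192  189  194  198  199  200  202  201  199  204
   205  204  209  207  210]
 [ 230  226  216  209  203  194  185  186  183  184  187  184  190  189
   189  192  192  196  199  197  199  200  201  203  203  206  206  209
   211  213  214  213  215]
 [ 232  225  219  213  205  197  192  192  187  192  192  193  192  192
   197  193  197  202  200  204  207  204  205  210  211  211  209  211
   215  215  218  218  221]
 [ 232  228  226  212  208  201  194  193  193  194  195  197  197  198
   198  203  202  201  206  208  205  210  213  211  212  217  214  219
   221  220  221  226  224]]
```

View pics/top7.png

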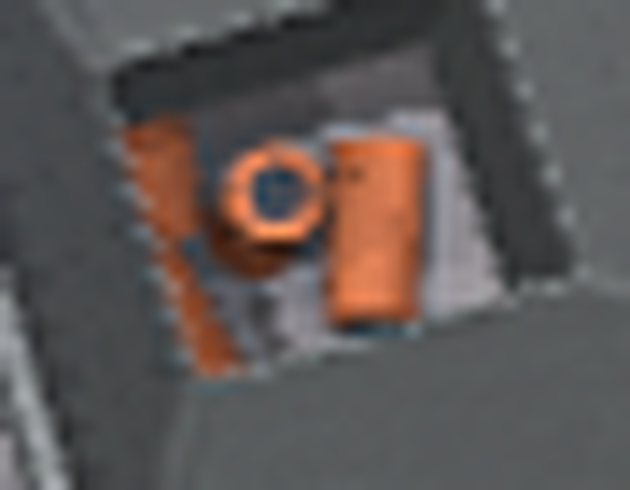

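All the depths in the throat window are at or below 90 mm: connectors at 66–82, one standing at about 87, and the floor at about 51. Nothing is left on the gate line, so I'll shut the gate.

Request:
jog_arm --pt "0 0 0 0.2 -0.22 0 0.1" --pt "0 0 0 0.4 -0.44 0 0.1" --pt "0 0 0 0.5 -0.55 0 0.1" --pt "0 0 0 0.5 -0.55 0 0.1" --pt "0 0 0 0.5 -0.55 0 0.1" --pt "0 0 0 0.5 -0.55 0 0.1" --pt "0 0 0 0.5 -0.55 0 0.1" --pt "0 0 0 0.5 -0.55 0 0.1" --pt "0 0 0 0.4 -0.44 0 0.1" --pt "0 0 0 0.3 -0.33 0 0.1" --pt "0 0 0 0.2 -0.22 0 0.1" --pt "0 0 0 0.1 -0.11 0 0.1" --pt "0 0 0 0 0 0 0.1"

```text
clock: 20.25
eef_pos: [585.4, -198.4, 137.1]
tcp_rot: [-1.569, 0.836, 0.258]
contact_force: [2.6, -4.6, 0.5]
opening: 0.227
```

```bash
python3 - <<'E'
from st import *
s=r.sense()
print(s['opening'],Rs.T@s['contact_force'],wst(s['eef_pos']))
E
```

```text
0.22684431133129979 [ 1.32414232 -5.16474187  0.53930395] [-60.12558838  69.75544149 137.05128385]
```

Request:
jog_arm --pt "0 0 0 0.07 -0.08 0 0.1" --pt "0 0 0 0.07 -0.08 0 0.1" --pt "0 0 0 0.07 -0.08 0 0.1" --pt "0 0 0 0 0 0 0.1"

```text
clock: 20.65
eef_pos: [587.1, -198.0, 136.9]
tcp_rot: [-1.569, 0.837, 0.257]
contact_force: [-12.4, -7.9, 11.8]
opening: 0.224
```

```bash
python3 - <<'E'
from st import *
s=r.sense()
print(s['opening'],Rs.T@s['contact_force'],wst(s['eef_pos']))
E
```

```text
0.22401507330775586 [-14.02155511  -4.44635526  11.83136437] [-58.35545071  69.76766013 136.94047222]
```

Request:
jog_arm --pt "0 0 0 0.05 -0.06 0 0.1" --pt "0 0 0 0 0 0 0.1" --pt "0 0 0 0 0 0 0.3" --pt "0 0 0 0 0 0 0.45" --pt "0 0 0 0 0 0 0.6" --pt "0 0 0 0 0 0 0.6" --pt "0 0 0 0 0 0 0.6" --pt "0 0 0 -0.8 0.4 0 0.6" --pt "0 0 0 -1.8 0.84 0 0.6" --pt "0 0 0 -1.8 0.84 0 0.6" --pt "0 0 0 -1.8 0.8 0 0.6" --pt "0 0 0 -1.8 0.8 0 0.6" --pt "0 0 0 -1.8 0.8 0 0.6" --pt "0 0 0 0 0 0 0.6"

```text
clock: 22.05
eef_pos: [491.5, -222.6, 180.2]
tcp_rot: [-1.569, 0.836, 0.258]
contact_force: [0.0, 0.0, 0.7]
opening: 0.601
```

```bash
python3 - <<'E'
from st import *
s=r.sense()
print(s['clock'],Rs.T@s['contact_force'],wst(s['eef_pos']))
p,d=r.grab_frame("wrist");cv2.imwrite("pics/w8.png",p[:,:,::-1])
print(proj("wrist",[stw(v) for v in([-78,80,169],[-78,60,169],[-78,80,121],[-78,60,121],[-61,0,100],[-61,220,100])],s).round(1))
p,d=r.grab_frame("top");cv2.imwrite("pics/top8.png",cv2.resize(p[105:255,240:440,::-1],None,fx=4,fy=4,interpolation=cv2.INTER_CUBIC))
p,d=r.grab_frame("scene");cv2.imwrite("pics/scene8.png",cv2.resize(p[130:280,200:400,::-1],None,fx=4,fy=4,interpolation=cv2.INTER_CUBIC))
E
```

```text
22.05 [0.0440971  0.03626482 0.70066137] [-157.07907645   70.71008185  180.19272498]
[[337.4 295.6]
 [307.1 295.7]
 [336.  229.9]
 [308.4 229.9]
 [234.7 215.4]
 [508.1 214.5]]
```

View pics/w8.png

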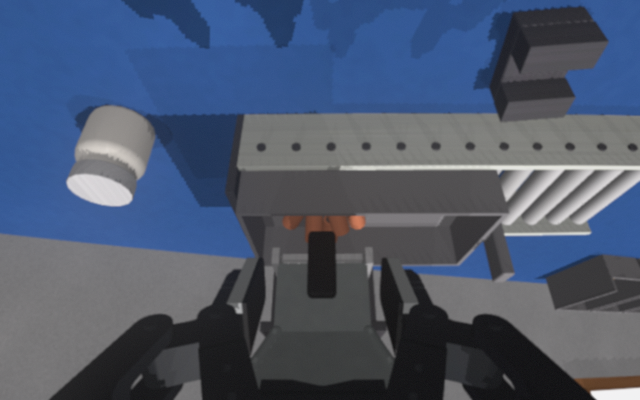

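View pics/top8.png

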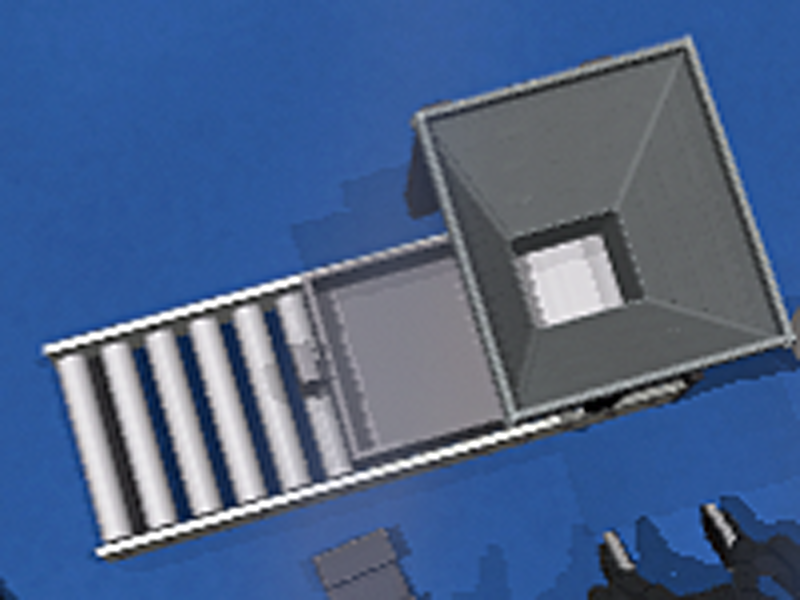

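View pics/scene8.png

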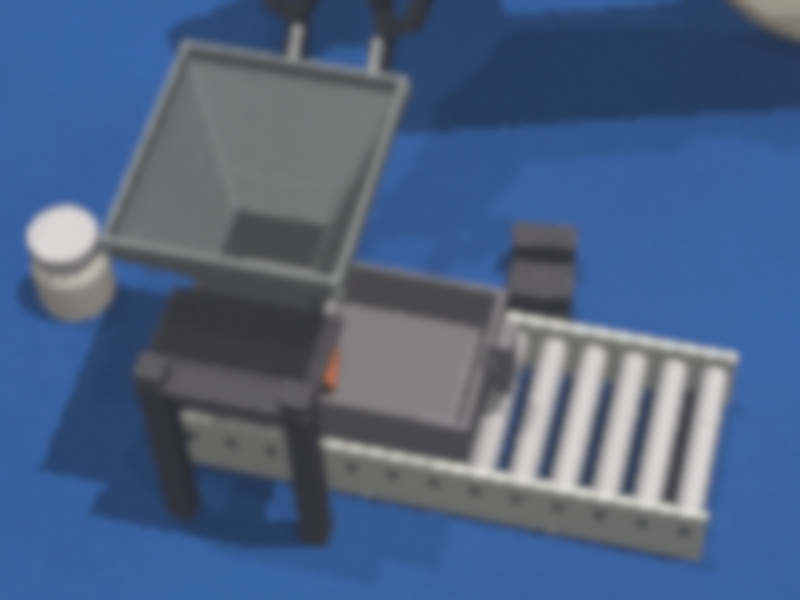

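The wrist view has the gate grip at (307–337, 232–298), which is its shut position, with copper visible inside the tray. The top view shows an empty throat with the gate plate across it. I'll enlarge the stop end and count the connectors.

```bash
python3 - <<'E'
import cv2
p=cv2.imread("pics/w8.png")
cv2.imwrite("pics/w8c.png",cv2.resize(p[150:270,220:380],None,fx=5,fy=5,interpolation=cv2.INTER_CUBIC))
E
```

```text
(no output)
```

View pics/w8c.png

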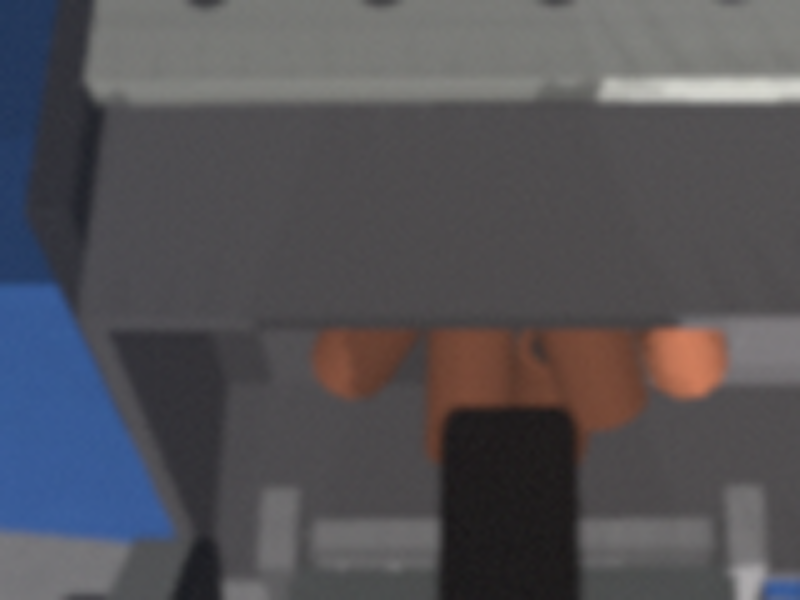

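The enlarged crop shows five copper sleeves in the tray and no gap between the tray and the stop plate. The arm is clear of everything, so I'm handing in.

```bash
python3 -c "
from rig import r
print(r.sense()['clock'],r.sense()['contact_force']); print(r.sign_off())"
```

```text
22.2 [ 0.12326451 -0.32922477 -0.22782346]
the job is handed in; nothing more can be done
None
```

The job is done and handed in at 22.2 s of the 54 s allowed: the tray is against the stop with all five connectors in it, and the gate is shut.

- **Tray:** I gripped its handle and rolled it about 113 mm until it pressed on the stop with about 12 N, then let go. The last wrist picture showed no gap at the stop plate, and the rim and handle were within 1–2 mm of where they should be.
- **Gate:** I pulled it 69 mm to its open hard stop, where the wrist force reached about 33 N. Once the depth picture showed nothing left in the throat, I pushed it back 70 mm to its shut stop at about 14 N and released it. Afterwards its grip was within 2 px of the predicted shut position.
- **Connectors:** The last pictures showed an empty throat closed by the gate plate, and five copper sleeves in the tray. While the gate was open, one sleeve stood upright with its top about 87 mm above the bench, below the rim.
- **Bystanders:** The jar and die block look unmoved in the final pictures. The screwdriver was last seen about halfway through, out of frame in the final crops, and the arm did not go near it after that.
- **What went wrong:** My first turn towards the gate ran joint 6 up to its range limit (−3.015 of −3.02). The tool drifted about 37 mm in free space without touching anything. I turned it the other way round to reach the gate, which cost about 4 s.

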